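Click the compressor's wheel round to its post

TASK

On the compressor pedal with the six-lugged click wheel, flick the edge of the wheel clockwise (seen from above) with a fingertip, click by click, until the lug that carries the raised rib points straight at the little upright post on the pedal, and go no click further. Push the wheel lightly, do not pinch or force it, leave the pedal standing where it is without lifting or shoving it, and leave the other things on the stool alone.

Things in the scene. Friction and masses are not known exactly. Their poses are not given: they have to be found in the camera images.
- compressor: The loose blue compressor pedal, 150 long (x) x 100 wide (y), top face 46 mm above the stool, about 1 kg, on rubber feet (slides if pushed hard). Origin: centre of its underside. Its -x end, which carries the click wheel, looks roughly towards the robot (yaw within 0.45 rad). Behind the wheel stand two fixed knobs (at x 18, y +-30 mm, 58 mm high) and a footswitch (x 52, 63 mm high) (unused).
- click_wheel: The wheel: a flat black plastic star over the pedal's -x end, overhanging it by 14 mm. Hub disc of radius 20 mm, six radial lugs 60 degrees apart, 5 mm thick, reaching to 34 mm from the axis; hub and lugs lie 51 to 65 mm above the stool, 5 mm clear of the pedal's top. Origin: on the axis at the wheel's underside; z up, x along the ribbed lug; it turns with the wheel.
- wheel_axis (a point): Point on the wheel's upright axis, level with its top: 65 mm above the stool, 55 mm to -x of the pedal's origin; axes as the pedal's. At every click one lug points along the pedal's -x, and gaps are centred 30 degrees to either side of it. A fingertip up to 22 mm wide fits into a gap, as far in as 24 mm from the axis, from outside or from above.
- post_top (a point): Top of the fixed upright index post on the pedal: a steel pin of 6 mm diameter, 66 mm above the stool, 43 mm from the wheel's axis towards the pedal's +x.
- rib_end (a point): Outer end of the raised aluminium rib, 4 mm wide and 4 mm high, that runs from the hub along the top of one lug; 33 mm from the wheel's axis, 69 mm above the stool.
- wheel_turn (a joint): Turn of the wheel, rad, growing clockwise seen from above; 0: ribbed lug at the post. A spring detent clicks every 1.047 rad (60 degrees) at whole multiples. Starts two, three or four clicks short (-2.09, -3.14, -4.19); stops at -4.75 and 1.6. 1 to 2 N on a lug's end turns it; past half a click it snaps on to the next, let go earlier it snaps back.
- fuzz: Loose pale green fuzz pedal, 115 x 70 mm, 50 mm high with its knobs, beside the compressor. Origin: centre of its underside.
- pick_stand: Loose clear acrylic pick stand, 60 x 80 mm, 55 mm high, on the compressor's other side. Origin: centre of its underside.
- hex_key: Loose L-shaped steel hex key lying flat, 85 x 26 mm, 6 mm thick. Origin: on its underside, near the middle of the long arm.
- clip: Loose white plastic clip, 50 x 14 mm, 18 mm high. Origin: centre of its underside.
- slide_tube: Loose brass guitar slide standing on end, 27 mm across, 60 mm high, beyond the compressor. Origin: centre of its underside.
- tuner: Loose black tuner box, 45 x 100 mm, 20 mm high, beyond the compressor. Origin: centre of its underside.
There are look-alikes about, which are no part of the job. What is meant by the compressor is not orange, and is the smaller of those in its own colour.

How it is judged (in metres and radians):
At the end, for the whole second after the job is handed in: The ribbed lug points at the post: the wheel within 0.15 rad of 0; the pedal stands upright within 20 mm of where it was, and every other loose thing lies within 20 mm of where it was (value of joint wheel_turn between -0.15 and 0.15 rad and distance of each of compressor, fuzz, pick_stand, hex_key, clip, slide_tube, tuner from where it was at the start of the episode below 0.02 m and angle between compressor's own z axis and vertical below 0.05 rad and linear speed of compressor below 0.02 m/s); the robot touches nothing.
It fails at once if the wheel is turned on past the mark, more than half a click (value of joint wheel_turn above 0.56 rad).
It fails at once if the wheel is pinched or forced (over 15 N from the robot) (contact force between the fingers and click_wheel above 15 N).
It fails at once if the compressor is lifted more than 10 mm, tipped or shoved more than 25 mm (height (world z) of compressor above 0.01 m or angle between compressor's own z axis and vertical above 0.15 rad or distance of compressor from where it was at the start of the episode above 0.025 m).
It fails at once if another thing is lifted or moved more than 25 mm (distance of any of fuzz, pick_stand, hex_key, clip, slide_tube, tuner from where it was at the start of the episode above 0.025 m).
It also fails if it takes over 72 s, if anything falls off the work surface, if the arm or the gripper's body presses on something with over 40 N, if the wrist force passes 120 N, or if a joint passes its speed limit or range.

ROBOT

A 6-joint arm with a two-finger parallel gripper is mounted at the origin on the work surface. World frame = base frame: x ahead of the robot, y to its left, z up, the work surface at z = 0. Lengths are in mm, angles in rad, forces in N, time in s.
With the tool pointing down it reaches from about 350 to 775 mm from the base axis. Payload 7.3 kg.
Tool frame: the origin (TCP) lies midway between the tips of the shut fingers; the grasp point (between the pads) lies 19 mm behind it (bot.tcp_to_grasp is the distance from the TCP to the grasp point, in mm); z points along the fingers, y is the line along which they close (so a half turn about z gives the same grasp; the last joint's range is limited). The gripper opens to 92 mm and grips with 3 to 60 N. Pads are 19 mm wide; open, the fingers measure 130 mm over their backs; the gripper's body (75 mm by 190 mm) begins 47 mm behind the grasp point.
Start: joints at [1.091, 0.342, 1.524, -0, 1.275, -0.146], TCP at [171.995, 496.047, 226.741] pointing down, gripper open.
Joint ranges: [-2.53, 2.53], [-0.77, 2.02], [0.04, 2.7], [-1, 4.14], [0.28, 2.66], [-3.11, 3.11]. Speed limits (rad/s): [2.57, 2.57, 3.14, 3.14, 3.14, 3.14].

INTERFACE

Orientations are given as [roll, pitch, yaw] about the fixed x, y, z axes, in that order (R = Rz(yaw) Ry(pitch) Rx(roll)).
In Python, from plant import bot, viewer gives the robot as it stands. The module is installed in compiled form; this text tells all that it offers.
- The arm moves only by the shell command python3 -m handwheel 'ROWS'. ROWS is text: rows parted by semicolons, each of 7 numbers parted by spaces: the shift along the tool's x, y, z scaled (see below), then the turn, a rotation vector about the tool's x, y, z scaled (see below), then the opening, from -1 (shut) to 1 (fully open), so that 0 is half open. In form: tx ty tz rx ry rz gripper; .... A call has 1 to 8 rows; each row is the pose to reach, as a shift and turn from the pose commanded when the call began, along the tool's axes at that moment, turning the shorter way round; what a row does not reach only later rows make up. The controller multiplies each number of a shift by 10 cm and each number of a turn by pi rad. A row lasts 1/12 s, in which the tool goes at most 41.7 mm and 7.16 degrees, less where a joint would pass 70% of its speed; a pose out of reach is approached as far as the arm can. A call with a number of a shift or a turn outside -1 to 1 is refused whole. A call with a gripper value outside its range is refused whole. The fingers move at their own pace and stop on an object; the grip force is fixed at half the most. Time passes only in rows, so rows that repeat a pose let the fingers close. It gives the time, the measured TCP pose, the force, the opening and the grip force at its end, in the units of the state.
- bot.get_obs(): the state, without advancing time (a new reading comes with each control period).
- viewer.capture(name): name is "side" or "top"; returns a dict with "frame" (384x512x3 uint8, red, green, blue), "fov_y" (degrees; the focal length in pixels is half the picture's height over the tangent of half this angle, whatever the lens; pixels are square), "cx", "cy" (the principal point, pixels), "dist_coeffs" ([k1, k2, p1, p2, k3] as OpenCV has them; the pictures are not rectified), "T" (4x4, takes a point from camera to world coordinates). Camera axes: x right, y down, z forward; pixel columns grow to the right and rows downward; lengths in mm; the calibration is good to about 2 mm. A picture is of the moment at which its call begins. There is no depth.
- bot.close_job(): hands the job in; it is judged then, once.
Trained networks look in a picture, given as the dict that the camera call returned (one of the last four; its "shot" number tells which), for a name from the list of things; names that differ only in an ending like _2 or _b are one class to them, and where a whole thing is asked for, a point or a joint stands for the part that bears it (a point fixed in the world has none). Each returns a list of dicts, best first, with "score" (0 to 1); they miss things now and then, are a little off and sometimes report something else, mostly with a low value. They report only what shows in the picture. A call takes as long as a camera call. They do not tell look-alikes from the thing itself.
- viewer.recognise(target, picture): "centre" ([column, row] in pixels, amid what is visible of it).
- viewer.cut_out(target, picture): "pixels" (384x512 bool, what is visible of it) and "centre" ([column, row] in pixels, amid what is visible of it).
The state is a dict: "time": time; "joint_positions": joint angles; "dq": joint speeds; "tau": joint torques, N m; "tool_pos": TCP position; "tcp_rot": TCP orientation; "contact_force": force on the tool from outside, world axes, zero at the start; "moment": the same for the moment, N m; "grip_width": finger opening in mm; "finger_force": force on a finger pad.
Only numpy, scipy, OpenCV 4.12 (cv2) and the standard library are available. Lean on these libraries where they do the work, as an engineer would, in place of code of your own. Each camera call takes 0.05 s, during which the arm holds its last target. There are 200 camera calls.

## Working session

There is one attempt and no reset: what is moved stays moved. The work goes in short steps, Python scripts to look and compute and a shell command to move; the robot and the scene stay as the last step left them, time stands still between calls to the robot, and variables do not carry over. Pictures are saved under pics/ and viewed, at most 10 in all, crops included, and the job is handed in when it is done.

```bash
mkdir -p pics; cat > h.py <<'E'
import numpy as np, cv2
from plant import bot, viewer
def K(p):
    f=p["frame"].shape[0]/2/np.tan(np.radians(p["fov_y"])/2)
    return np.array([[f,0,p["cx"]],[0,f,p["cy"]],[0,0,1.]])
def ray(p,uv):
    n=cv2.undistortPoints(np.array([[uv]],float),K(p),np.array(p["dist_coeffs"],float))[0,0]
    T=np.array(p["T"]); d=T[:3,:3]@[n[0],n[1],1]
    return T[:3,3],d/np.linalg.norm(d)
def atz(p,uv,z):
    o,d=ray(p,uv); return o+d*(z-o[2])/d[2]
def proj(p,X):
    Ti=np.linalg.inv(np.array(p["T"])); 
    X=np.array(X,float).reshape(-1,3)@Ti[:3,:3].T+Ti[:3,3]
    return cv2.projectPoints(X,np.zeros(3),np.zeros(3),K(p),np.array(p["dist_coeffs"],float))[0][:,0]
def save(p,name,crop=None,s=1):
    f=p["frame"][...,::-1]
    if crop: f=f[crop[1]:crop[3],crop[0]:crop[2]]
    cv2.imwrite("pics/"+name,cv2.resize(f,None,fx=s,fy=s,interpolation=cv2.INTER_CUBIC))
E
python3 - <<'E'
from h import *
o=bot.get_obs(); print(o["time"],o["tool_pos"],o["tcp_rot"],o["grip_width"])
for n in("top","side"):
    p=viewer.capture(n); save(p,n+"0.png",s=1.5); print(n,np.array(p["T"])[:3,3])
    for t,z in(("compressor",46),("click_wheel",65),("post_top",66),("rib_end",69),("fuzz",50),("pick_stand",55)):
        for r in viewer.recognise(t,p)[:4]: print(t,np.round(r["centre"]),round(r["score"],2),np.round(atz(p,r["centre"],z)))
E
```

```text
0.0 [171.79279255 495.64895542 226.05086783] [-3.14005451e+00 -2.24038973e-04  2.80777952e+00] 91.89788434254744
top [ 368.0247157    17.05871055 1063.70081962]
compressor [353. 295.] 0.93 [ 327. -161.   46.]
compressor [175. 305.] 0.85 [312. 228.  46.]
compressor [267. 194.] 0.56 [553.  20.  46.]
click_wheel [175. 344.] 0.72 [232. 223.  65.]
click_wheel [267. 214.] 0.68 [506.  21.  65.]
click_wheel [354. 270.] 0.59 [ 380. -162.   65.]
post_top [270. 189.] 0.69 [562.  15.  66.]
post_top [180. 304.] 0.6 [314. 214.  66.]
post_top [356. 294.] 0.59 [ 328. -164.   66.]
rib_end [177. 343.] 0.67 [234. 218.  69.]
rib_end [354. 272.] 0.64 [ 374. -162.   69.]
rib_end [271. 214.] 0.58 [503.  13.  69.]
fuzz [343. 163.] 0.66 [ 620. -154.   50.]
pick_stand [200. 171.] 0.77 [610. 173.  55.]
side [  66.69974114 -465.07542338  586.55652873]
compressor [114. 211.] 0.94 [304. 215.  46.]
compressor [250. 343.] 0.9 [ 313. -184.   46.]
compressor [281. 217.] 0.76 [541.  -7.  46.]
click_wheel [ 74. 210.] 0.92 [238. 245.  65.]
click_wheel [276. 308.] 0.65 [ 374. -172.   65.]
click_wheel [257. 210.] 0.58 [503.  20.  65.]
click_wheel [353. 215.] 0.48 [ 629. -108.   65.]
post_top [112. 210.] 0.87 [294. 194.  66.]
post_top [249. 342.] 0.74 [ 303. -191.   66.]
post_top [277. 216.] 0.72 [521. -18.  66.]
rib_end [261. 212.] 0.75 [502.   7.  69.]
rib_end [275. 307.] 0.69 [ 371. -172.   69.]
rib_end [ 73. 208.] 0.61 [237. 244.  69.]
fuzz [367. 254.] 0.79 [ 582. -182.   50.]
pick_stand [252. 172.] 0.87 [590. 133.  55.]
```

View pics/top0.png

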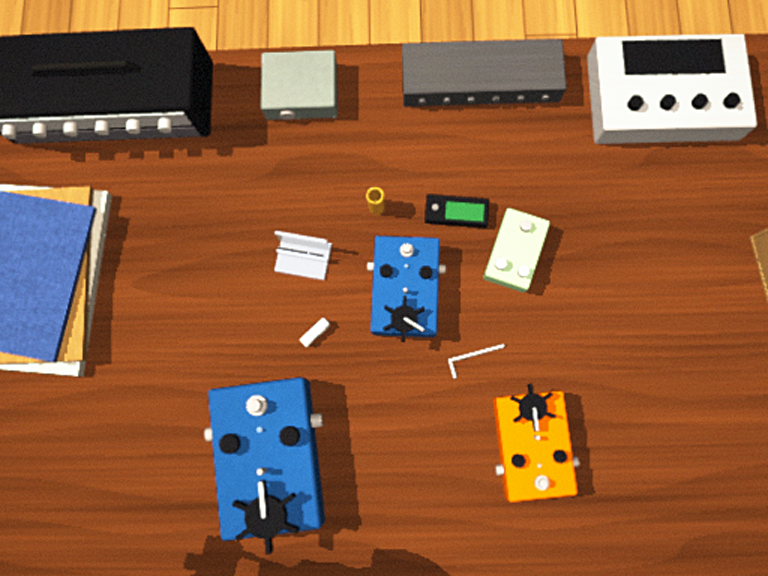

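View pics/side0.png

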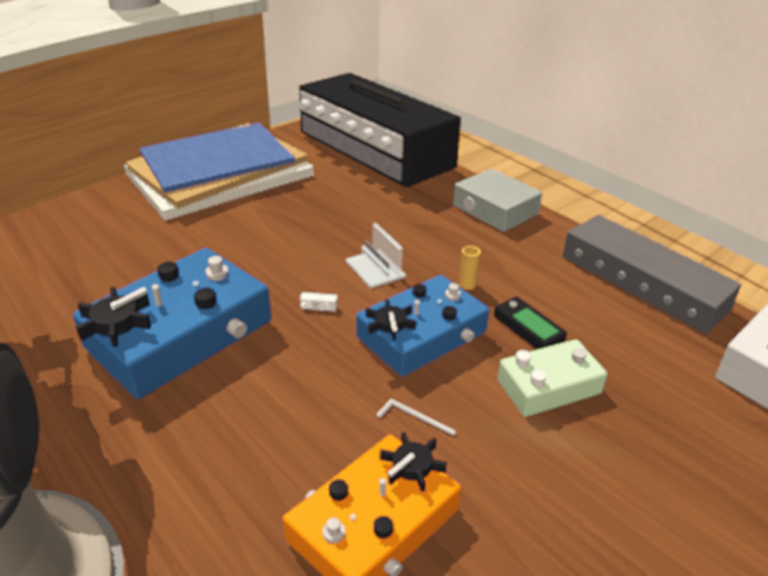

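The top view shows the smaller blue pedal at (405,285) in the scaled picture. Its wheel is at (403,319), its post at (405,291), and the rib points right and down to (423,330), which is 4 clicks short. The side view agrees. Next I'll fit the pedal's pose.

```bash
cat >> h.py <<'E'
from scipy.optimize import minimize
def fit(ps,ms,x0=(560,18,0.)):
    box=np.array([[a,b,c] for a in(-75,75) for b in(-50,50) for c in(0,46)],float)
    def cost(v,ps=ps,ms=ms):
        c,s=np.cos(v[2]/50),np.sin(v[2]/50); X=box@np.array([[c,-s,0],[s,c,0],[0,0,1]]).T+[v[0],v[1],0]
        t=0
        for p,m in zip(ps,ms):
            h=cv2.convexHull((proj(p,X)*16*4).astype(np.int32))
            im=np.zeros((1536,2048),np.uint8); cv2.fillConvexPoly(im,h,1,shift=4)
            m=cv2.resize(m,(2048,1536),interpolation=cv2.INTER_NEAREST); t+=1-(im&m).sum()/(im|m).sum()
        return t
    r=minimize(cost,[x0[0],x0[1],x0[2]*50],method="Nelder-Mead",options=dict(initial_simplex=[[x0[0]+a,x0[1]+b,x0[2]*50+c] for a,b,c in((0,0,0),(8,0,0),(0,8,0),(0,0,8))],maxiter=120))
    return r.x[0],r.x[1],r.x[2]/50,r.fun
def blue(p,c,rad=60):
    hsv=cv2.cvtColor(p["frame"],cv2.COLOR_RGB2HSV)
    m=cv2.inRange(hsv,(95,120,40),(125,255,255))//255
    k=np.zeros_like(m); cv2.circle(k,tuple(int(a) for a in c),rad,1,-1); m&=k
    cs=max(cv2.findContours(m,cv2.RETR_EXTERNAL,cv2.CHAIN_APPROX_NONE)[0],key=cv2.contourArea)
    o=np.zeros_like(m); cv2.fillConvexPoly(o,cv2.convexHull(cs),1); return o
E
python3 - <<'E'
from h import *
ps=[viewer.capture("top"),viewer.capture("side")]
ms=[blue(ps[0],(269,190)),blue(ps[1],(282,216))]
print([int(m.sum()) for m in ms])
for a,b in((ps,ms),(ps[:1],ms[:1]),(ps[1:],ms[1:])): print(np.round(fit(a,b),3))
v=fit(ps,ms); c,s=np.cos(v[2]),np.sin(v[2]); W=lambda x,y,z:[v[0]+c*x-s*y,v[1]+s*x+c*y,z]
print("axis",W(-55,0,65),"post",W(-12,0,66))
for p,n in zip(ps,("top","side")):
    q={k:proj(p,W(*k))[0] for k in((-55,0,65),(-12,0,66),(52,0,63))}; print(n,q)
    for u in q.values(): cv2.circle(p["frame"],tuple(int(round(a)) for a in u),1,(255,0,0),-1)
a=ps[0]["frame"][150:240,220:320];b=ps[1]["frame"][170:260,230:330]
cv2.imwrite("pics/fit.png",cv2.resize(np.hstack([a,b]),None,fx=4,fy=4,interpolation=cv2.INTER_CUBIC)[...,::-1])
E
```

```text
[2936, 3518]
[ 5.64057e+02  1.35570e+01 -6.50000e-02  1.51000e-01]
[ 5.64081e+02  1.35980e+01 -6.50000e-02  2.70000e-02]
[ 5.70095e+02  1.58050e+01 -3.80000e-02  1.11000e-01]
axis [np.float64(509.1725747990922), np.float64(17.126086465582155), 65] post [np.float64(552.0819585493343), np.float64(14.335963497959874), 66]
top {(-55, 0, 65): array([269.19441641, 212.11291776]), (-12, 0, 66): array([269.98579329, 192.87507409]), (52, 0, 63): array([271.13944855, 165.1922757 ])}
side {(-55, 0, 65): array([259.98476957, 209.60740926]), (-12, 0, 66): array([277.64490968, 200.86519722]), (52, 0, 63): array([302.15229449, 190.44910553])}
```

View pics/fit.png

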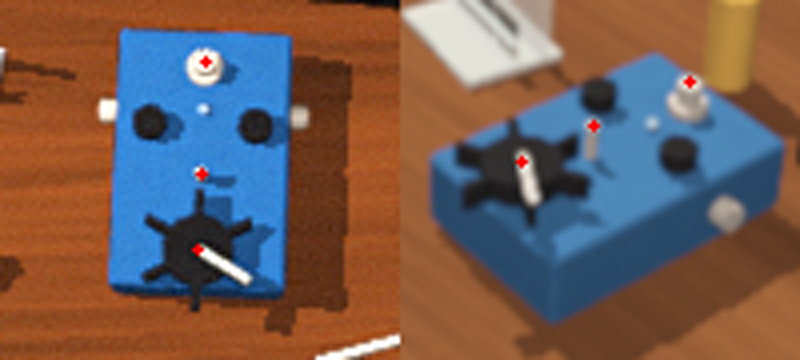

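The pedal fit is good: axis at (509, 17), yaw −0.065, and the overlay dots sit on the hub, post and footswitch. The rib is 4 clicks short. I'll shut the fingers and push the −x lug towards +y from the free end.

```bash
cat > go.py <<'E'
import sys,numpy as np
from h import bot
from scipy.spatial.transform import Rotation as R
# target in pedal frame about the wheel axis: px py z
px,py,z=map(float,sys.argv[1:4]); yaw=-0.065; c,s=np.cos(yaw),np.sin(yaw)
g=np.array([509.2+c*px-s*py,17.1+s*px+c*py,z])
o=bot.get_obs(); A=R.from_euler("xyz",o["tcp_rot"]); B=R.from_euler("xyz",[np.pi,0,np.pi/2+yaw])
print(round(o["time"],2),"F",np.round(o["contact_force"],1),"w",o["grip_width"],"pos",np.round(o["tool_pos"],1))
print("shift",np.round(A.inv().apply(g-o["tool_pos"])/100,3),"turn",np.round((A.inv()*B).as_rotvec()/np.pi,3))
E
python3 -m handwheel '-1 -0.88 0 0 0 0.2 -1;-1 -0.88 0 0 0 0.25 -1;-1 -0.88 0 0 0 0.3 -1;-1 -0.88 0 0 0 0.414 -1;-1 -0.88 0 0 0 0.414 -1;-1 -0.88 0 0 0 0.414 -1;-1 -0.88 0 0 0 0.414 -1;-1 -0.88 0 0 0 0.414 -1'; python3 go.py -60 -14 150
```

```text
time: 1.47
tool_pos: [237.8, 380.0, 226.9]
tcp_rot: [3.141, -0.0, 1.801]
contact_force: [-0.8, 0.1, -0.7]
grip_width: 42.8
finger_force: 0.0
1.47 F [-0.8  0.1 -0.7] w 42.83614523869837 pos [237.8 380.  226.9]
shift [-4.112  1.199  0.768] turn [ 0.    -0.     0.094]
```

```bash
r='python3 -m handwheel'; python3 -m handwheel '-1 0.3 0 0 0 0.094 -1;-1 0.3 0 0 0 0.094 -1;-1 0.3 0 0 0 0.094 -1;-1 0.3 0 0 0 0.094 -1'; python3 go.py -60 -14 150
```

```text
time: 1.8
tool_pos: [291.7, 287.4, 226.9]
tcp_rot: [3.141, 0.001, 1.507]
contact_force: [0.1, 0.8, -0.4]
grip_width: 16.4
finger_force: 0.0
1.8 F [ 0.1  0.8 -0.4] w 16.439469614502705 pos [291.7 287.4 226.9]
shift [-2.697  1.742  0.772] turn [0. 0. 0.]
```

```bash
python3 -m handwheel '-1 0.7 0 0 0 0 -1;-1 0.7 0 0 0 0 -1;-1 0.7 0 0 0 0 -1;-1 0.7 0 0 0 0 -1'; python3 -m handwheel '-1 0.7 0 0 0 0 -1;-1 0.7 0 0 0 0 -1;-1 0.7 0 0 0 0 -1;-1 0.7 0 0 0 0 -1';  python3 go.py -60 -14 150
```

```text
time: 2.13
tool_pos: [357.5, 181.9, 227.0]
tcp_rot: [3.139, 0.001, 1.508]
contact_force: [-0.8, -0.2, -1.1]
grip_width: 0.8
finger_force: 0.0
time: 2.47
tool_pos: [421.7, 78.1, 226.9]
tcp_rot: [3.139, 0.002, 1.508]
contact_force: [0.6, -1.1, 0.5]
grip_width: 0.2
finger_force: 0.0
2.47 F [ 0.6 -1.1  0.5] w 0.16202235223566072 pos [421.7  78.1 226.9]
shift [-0.691  0.309  0.77 ] turn [0.001 0.    0.001]
```

```bash
python3 -m handwheel '-0.69 0.3 0.4 0 0 0 -1;-0.69 0.3 0.77 0 0 0 -1;-0.69 0.3 0.77 0 0 0 -1;-0.69 0.3 0.77 0 0 0 -1;-0.69 0.3 0.77 0 0 0 -1'; python3 go.py -62 -14 75; python3 - <<'E'
from h import *
p=viewer.capture("side"); save(p,"s1.png",(170,90,340,260),3.4)
E
```

```text
time: 2.88
tool_pos: [443.7, 12.1, 149.1]
tcp_rot: [-3.139, -0.001, 1.511]
contact_force: [0.9, 0.2, 0.3]
grip_width: 0.5
finger_force: 0.0
2.88 F [0.9 0.2 0.3] w 0.5427915701613414 pos [443.7  12.1 149.1]
shift [-0.048  0.032  0.74 ] turn [-0.001 -0.     0.002]
```

View pics/s1.png

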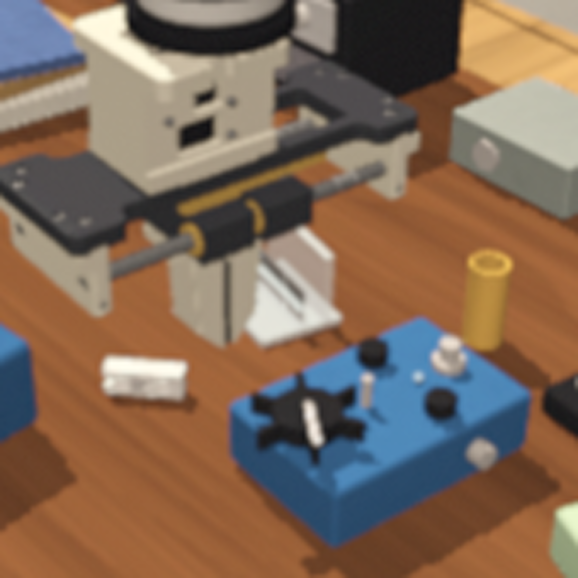

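The fingers are shut above the −x end of the pedal, with nothing touching. I'll check the size of the fingertip block by projecting it into both views.

```bash
python3 - <<'E'
from h import *
o=bot.get_obs(); t=np.array(o["tool_pos"]); y=o["tcp_rot"][2]
tx=np.array([np.cos(y),np.sin(y),0]); ty=np.array([np.sin(y),-np.cos(y),0])
ims=[]
p=viewer.capture("side")
for w in (None,19,11):
    f=p["frame"].copy()[140:220,205:285]; f=cv2.resize(f,None,fx=4.5,fy=4.5,interpolation=cv2.INTER_CUBIC)
    if w:
        C=[t+a*9.5*tx+b*w*ty+[0,0,h] for h in(0,40) for a,b in((1,1),(1,-1),(-1,-1),(-1,1))]
        u=((proj(p,C)-[205,140]+.5)*4.5).astype(int)
        for k in(0,4): cv2.polylines(f,[u[k:k+4]],True,(255,0,0),1)
    ims.append(f[:, :260])
cv2.imwrite("pics/tip.png",np.hstack(ims)[...,::-1])
E
```

```text
(no output)
```

View pics/tip.png

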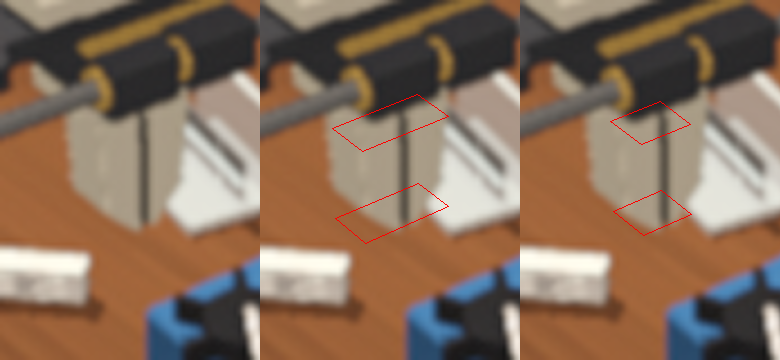

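The finger pair is about 38 mm thick but tapers over the last ~19 mm. I'll work with the tip at z≈40, which is outside the pedal's end, so the full width meets the lug.

```bash
python3 -m handwheel '-0.05 0.02 0.35 0 0 0 -1;-0.05 0.02 0.7 0 0 0 -1;-0.05 0.02 0.7 0 0 0 -1;-0.05 0.02 0.7 0 0 0 -1'; python3 -m handwheel '0 0 0.2 0 0 0 -1;0 0 0.39 0 0 0 -1;0 0 0.39 0 0 0 -1;0 0 0.39 0 0 0 -1'; python3 go.py -42.5 -15 40
```

```text
time: 3.32
tool_pos: [445.6, 7.5, 80.2]
tcp_rot: [-3.14, -0.0, 1.514]
contact_force: [-0.4, -0.2, 0.1]
grip_width: 0.0
finger_force: 0.0
time: 3.65
tool_pos: [447.0, 6.8, 42.5]
tcp_rot: [3.14, 0.0, 1.513]
contact_force: [-0.1, -0.1, 0.3]
grip_width: 0.4
finger_force: 0.0
3.65 F [-0.1 -0.1  0.3] w 0.3575498331704879 pos [447.    6.8  42.5]
shift [-0.008  0.189  0.025] turn [0.001 0.    0.002]
```

Move in, then sweep slowly towards +y.

```bash
python3 -m handwheel '-0.01 0.05 0.02 0 0 0 -1;-0.01 0.1 0.02 0 0 0 -1;-0.01 0.15 0.02 0 0 0 -1;-0.01 0.19 0.02 0 0 0 -1;-0.01 0.19 0.02 0 0 0 -1;-0.01 0.19 0.02 0 0 0 -1'; python3 go.py -42.5 -15 40
python3 -m handwheel '0.03 0 0 0 0 0 -1;0.06 0 0 0 0 0 -1;0.09 0 0 0 0 0 -1;0.12 0 0 0 0 0 -1;0.14 0 0 0 0 0 -1;0.14 0 0 0 0 0 -1'; python3 go.py -42.5 14 40
```

```text
time: 4.15
tool_pos: [465.3, 4.3, 38.9]
tcp_rot: [3.141, -0.0, 1.512]
contact_force: [-0.6, -0.2, 0.9]
grip_width: 0.3
finger_force: 0.0
4.15 F [-0.6 -0.2  0.9] w 0.2551580780293196 pos [465.3   4.3  38.9]
shift [ 0.006  0.005 -0.011] turn [ 0.    -0.     0.002]
time: 4.65
tool_pos: [465.6, 18.9, 38.7]
tcp_rot: [-3.141, -0.0, 1.513]
contact_force: [0.0, -0.0, -0.1]
grip_width: 0.5
finger_force: 0.1
4.65 F [ 0.  -0.  -0.1] w 0.46632380419626523 pos [465.6  18.9  38.7]
shift [ 0.151  0.012 -0.013] turn [-0.    -0.     0.002]
```

```bash
python3 -m handwheel '0.03 0 0 0 0 0 -1;0.06 0 0 0 0 0 -1;0.09 0 0 0 0 0 -1;0.12 0 0 0 0 0 -1;0.14 0 0 0 0 0 -1;0.15 0 0 0 0 0 -1;0.15 0 0 0 0 0 -1'; python3 go.py -62 14 40
cat > look.py <<'E'
import sys
from h import *
n=sys.argv[1]; a=viewer.capture("top"); b=viewer.capture("side")
for p in(a,b):
    for r in viewer.recognise("rib_end",p)[:3]: print(np.round(r["centre"],1),round(r["score"],2))
cv2.imwrite("pics/"+n,cv2.resize(np.hstack([a["frame"][150:240,220:320],b["frame"][170:260,230:330]]),None,fx=4,fy=4,interpolation=cv2.INTER_CUBIC)[...,::-1])
E
python3 look.py c1.png
```

```text
time: 5.23
tool_pos: [466.6, 33.6, 38.7]
tcp_rot: [-3.142, -0.0, 1.513]
contact_force: [0.0, 0.1, -0.3]
grip_width: 0.5
finger_force: 0.3
5.23 F [ 0.   0.1 -0.3] w 0.49683337785822507 pos [466.6  33.6  38.7]
shift [ 0.004 -0.184 -0.013] turn [-0.    -0.     0.002]
[355.3 273.5] 0.62
[176.7 342.5] 0.58
[277.3 308. ] 0.93
[ 75.3 208.8] 0.9
[260. 214.] 0.84
```

View pics/c1.png

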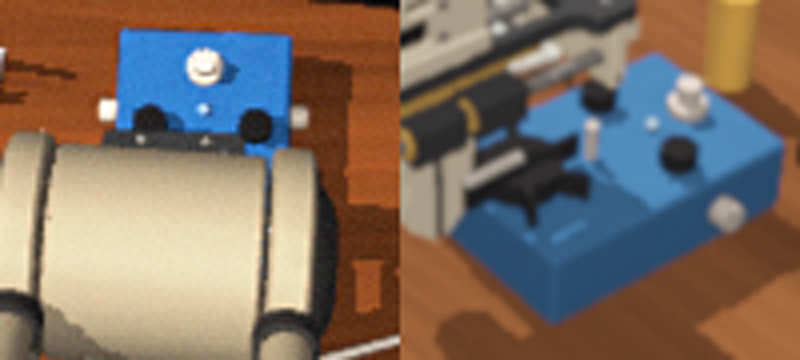

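The side view shows the rib now pointing from the hub away from the post, towards (465,185), which is −x. That is one click, and the pedal hasn't moved. Next I withdraw, go round and repeat.

```bash
python3 -m handwheel '0 -0.1 0 0 0 0 -1;0 -0.19 0 0 0 0 -1;0 -0.19 0 0 0 0 -1;-0.15 -0.19 0 0 0 0 -1;-0.29 -0.19 0 0 0 0 -1;-0.29 -0.19 0 0 0 0 -1;-0.29 -0.19 0 0 0 0 -1'; python3 go.py -42.5 -15 40
python3 -m handwheel '0 0.05 0 0 0 0 -1;0 0.1 0 0 0 0 -1;0 0.15 0 0 0 0 -1;0 0.19 0 0 0 0 -1;0 0.19 0 0 0 0 -1;0 0.19 0 0 0 0 -1'; python3 go.py -42.5 14 40
```

```text
time: 6.02
tool_pos: [446.2, 5.0, 38.8]
tcp_rot: [3.141, -0.0, 1.511]
contact_force: [0.2, -0.1, -0.2]
grip_width: 0.5
finger_force: 0.0
6.02 F [ 0.2 -0.1 -0.2] w 0.4839047026125669 pos [446.2   5.   38.8]
shift [ 0.011  0.196 -0.012] turn [ 0.    -0.     0.002]
time: 6.52
tool_pos: [465.1, 4.5, 38.6]
tcp_rot: [-3.141, -0.0, 1.513]
contact_force: [-0.7, -0.3, -0.5]
grip_width: 0.3
finger_force: 0.0
6.52 F [-0.7 -0.3 -0.5] w 0.3349468245357781 pos [465.1   4.5  38.6]
shift [ 0.294  0.009 -0.014] turn [-0.    -0.     0.002]
```

Second click, then withdraw and go round.

```bash
python3 -m handwheel '0.04 0 0 0 0 0 -1;0.08 0 0 0 0 0 -1;0.12 0 0 0 0 0 -1;0.16 0 0 0 0 0 -1;0.2 0 0 0 0 0 -1;0.24 0 0 0 0 0 -1;0.28 0 0 0 0 0 -1;0.29 0 0 0 0 0 -1'
python3 -m handwheel '0 0 0 0 0 0 -1;0 0 0 0 0 0 -1'; python3 look.py c2.png
python3 -m handwheel '0 -0.1 0 0 0 0 -1;0 -0.19 0 0 0 0 -1;0 -0.19 0 0 0 0 -1;-0.15 -0.19 0 0 0 0 -1;-0.29 -0.19 0 0 0 0 -1;-0.29 -0.19 0 0 0 0 -1;-0.29 -0.19 0 0 0 0 -1'; python3 go.py -42.5 -15 40
```

```text
time: 7.18
tool_pos: [466.6, 34.1, 38.7]
tcp_rot: [-3.142, -0.0, 1.513]
contact_force: [-1.1, 0.1, -0.3]
grip_width: 0.6
finger_force: 0.0
time: 7.35
tool_pos: [466.6, 33.5, 38.7]
tcp_rot: [-3.141, -0.0, 1.513]
contact_force: [-0.1, 0.6, -0.2]
grip_width: 0.3
finger_force: 0.6
[176.9 339.2] 0.91
[357.4 275.2] 0.55
[275.2 305.2] 0.83
[260.7 212.2] 0.65
[ 74.7 210.1] 0.59
time: 8.13
tool_pos: [446.1, 5.0, 38.8]
tcp_rot: [3.141, -0.0, 1.511]
contact_force: [0.3, -0.7, 0.1]
grip_width: 0.6
finger_force: 0.0
8.13 F [ 0.3 -0.7  0.1] w 0.6268782695574182 pos [446.1   5.   38.8]
shift [ 0.011  0.196 -0.012] turn [ 0.    -0.     0.002]
```

View pics/c2.png

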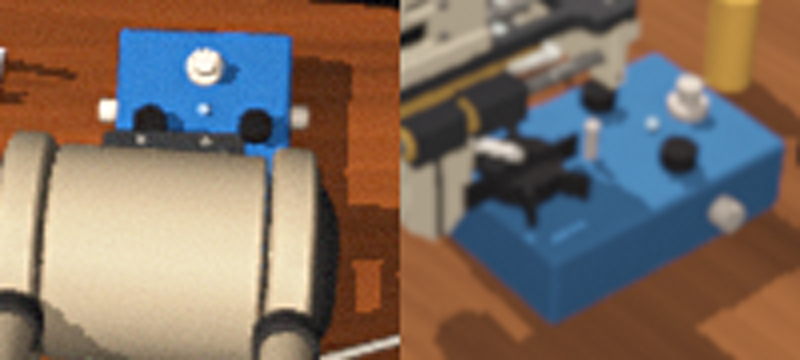

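The rib now runs from the hub to (475,145), on the pedal's +y/−x side, so two clicks are done and two remain. Third click:

```bash
python3 -m handwheel '0 0.05 0 0 0 0 -1;0 0.1 0 0 0 0 -1;0 0.15 0 0 0 0 -1;0 0.19 0 0 0 0 -1;0 0.19 0 0 0 0 -1;0 0.19 0 0 0 0 -1'
python3 -m handwheel '0.04 0 0 0 0 0 -1;0.08 0 0 0 0 0 -1;0.12 0 0 0 0 0 -1;0.16 0 0 0 0 0 -1;0.2 0 0 0 0 0 -1;0.24 0 0 0 0 0 -1;0.28 0 0 0 0 0 -1;0.29 0 0 0 0 0 -1'
python3 -m handwheel '0 0 0 0 0 0 -1;0 0 0 0 0 0 -1'; python3 look.py c3.png
python3 -m handwheel '0 -0.1 0 0 0 0 -1;0 -0.19 0 0 0 0 -1;0 -0.19 0 0 0 0 -1;-0.15 -0.19 0 0 0 0 -1;-0.29 -0.19 0 0 0 0 -1;-0.29 -0.19 0 0 0 0 -1;-0.29 -0.19 0 0 0 0 -1'; python3 go.py -42.5 -15 40
```

```text
time: 8.63
tool_pos: [465.2, 4.5, 38.6]
tcp_rot: [-3.142, -0.0, 1.513]
contact_force: [0.4, -0.2, -0.3]
grip_width: 0.5
finger_force: 0.0
time: 9.3
tool_pos: [466.6, 34.1, 38.7]
tcp_rot: [-3.142, -0.0, 1.513]
contact_force: [-0.8, -0.3, -0.3]
grip_width: 0.4
finger_force: 0.0
time: 9.47
tool_pos: [466.5, 33.5, 38.7]
tcp_rot: [-3.142, -0.0, 1.513]
contact_force: [-0.3, 0.9, 0.5]
grip_width: 0.7
finger_force: 0.6
[175.5 339.8] 0.7
[356.3 274.5] 0.62
[ 73.2 208.7] 0.91
[274.4 305.9] 0.83
[261.6 213.7] 0.7
time: 10.25
tool_pos: [446.1, 5.0, 38.8]
tcp_rot: [3.141, -0.0, 1.511]
contact_force: [-0.3, 0.3, -1.0]
grip_width: 0.5
finger_force: 0.0
10.25 F [-0.3  0.3 -1. ] w 0.46049409576393047 pos [446.1   5.   38.8]
shift [ 0.011  0.196 -0.012] turn [ 0.    -0.     0.002]
```

View pics/c3.png

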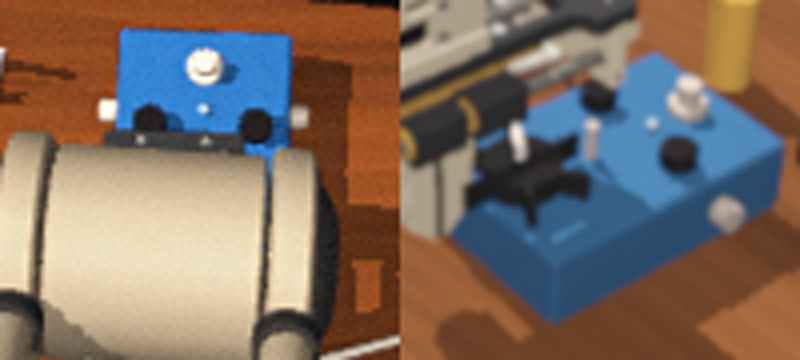

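The rib now points to (515,125), one lug short of the post at (592,140). This is the last click. After it I'll withdraw outward and upward, then check.

```bash
python3 -m handwheel '0 0.05 0 0 0 0 -1;0 0.1 0 0 0 0 -1;0 0.15 0 0 0 0 -1;0 0.19 0 0 0 0 -1;0 0.19 0 0 0 0 -1;0 0.19 0 0 0 0 -1'
python3 -m handwheel '0.04 0 0 0 0 0 -1;0.08 0 0 0 0 0 -1;0.12 0 0 0 0 0 -1;0.16 0 0 0 0 0 -1;0.2 0 0 0 0 0 -1;0.24 0 0 0 0 0 -1;0.28 0 0 0 0 0 -1;0.29 0 0 0 0 0 -1'
python3 -m handwheel '0 0 0 0 0 0 -1;0 -0.1 0 0 0 0 -1;0 -0.25 0 0 0 0 -1;0 -0.25 0 0 0 0 -1;0 -0.25 -0.4 0 0 0 -1;0 -0.25 -0.8 0 0 0 -1;0 -0.25 -1 0 0 0 -1;0 -0.25 -1 0 0 0 -1'
python3 -m handwheel '0.4 -0.2 -0.4 0 0 0 -1;0.8 -0.2 -0.8 0 0 0 -1;1 -0.2 -1 0 0 0 -1;1 -0.2 -1 0 0 0 -1;1 -0.2 -1 0 0 0 -1'
python3 -m handwheel '0.4 -0.2 0 0 0 0 -1;0.8 -0.2 0 0 0 0 -1;1 -0.2 0 0 0 0 -1;1 -0.2 0 0 0 0 -1;1 -0.2 0 0 0 0 -1'
python3 look.py c4.png; python3 - <<'E'
from h import *
p=viewer.capture("top")
print(np.round(fit([p],[blue(p,(269,190))]),3))
E
```

```text
time: 10.75
tool_pos: [465.1, 4.5, 38.6]
tcp_rot: [-3.141, -0.0, 1.513]
contact_force: [0.0, 0.4, -0.1]
grip_width: 0.0
finger_force: 0.0
time: 11.42
tool_pos: [466.5, 34.1, 38.7]
tcp_rot: [-3.141, -0.0, 1.513]
contact_force: [-0.6, 0.9, 0.3]
grip_width: 0.7
finger_force: 0.0
time: 12.08
tool_pos: [445.1, 34.4, 143.2]
tcp_rot: [3.132, 0.0, 1.512]
contact_force: [0.3, -0.3, 0.6]
grip_width: 0.4
finger_force: 0.0
time: 12.5
tool_pos: [429.2, 138.2, 241.5]
tcp_rot: [3.135, -0.002, 1.515]
contact_force: [0.1, -0.4, 0.4]
grip_width: 0.5
finger_force: 0.0
time: 12.92
tool_pos: [413.1, 236.6, 237.0]
tcp_rot: [-3.139, 0.002, 1.514]
contact_force: [-0.4, -0.7, -0.2]
grip_width: 0.5
finger_force: 0.0
[355.6 272.8] 0.96
[178.  341.5] 0.78
[272.4 213.5] 0.66
[261.9 211.7] 0.93
[ 75.8 206.4] 0.68
[273.2 307. ] 0.59
[ 5.64044e+02  1.36370e+01 -6.30000e-02  2.70000e-02]
```

View pics/c4.png

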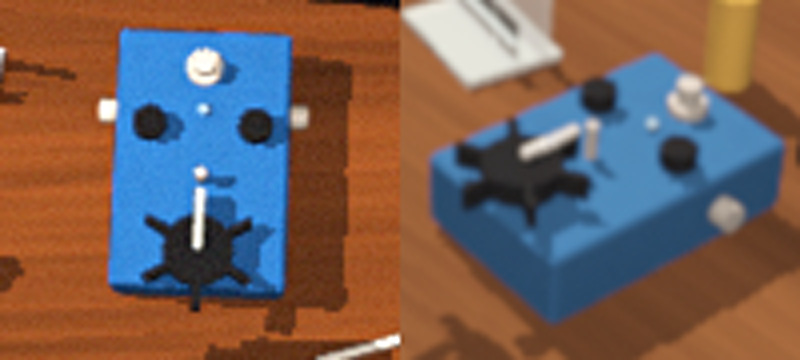

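The rib runs straight up the picture from the hub at (197,247) to the post at (201,173). The pedal hasn't moved and the arm is clear.

```bash
python3 -m handwheel '0 0 0 0 0 0 -1;0 0 0 0 0 0 -1'; python3 -c "
from plant import bot
print(bot.close_job())"
```

```text
time: 13.33
tool_pos: [413.6, 236.1, 238.8]
tcp_rot: [3.141, -0.0, 1.511]
contact_force: [-0.9, 1.4, 0.7]
grip_width: 0.6
finger_force: 0.0
the job is handed in; nothing more can be done
None
```

I turned the wheel four clicks clockwise until the ribbed lug pointed at the post, left the pedal where it stood (within about 0.1 mm by the camera fit) and handed the job in at about 13 s; no verdict was returned.

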